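# Unstack the test modules into their trays

## Robot

A 6-joint arm with a two-finger parallel gripper is mounted at the origin on the work surface. World frame = base frame: x ahead of the robot, y to its left, z up, the work surface at z = 0. Lengths are in m, angles in degrees, forces in N, time in s.
With the tool pointing down it reaches from about 0.35 to 0.875 m from the base axis. Payload 4.2 kg.
Tool frame: the origin (TCP) lies midway between the tips of the shut fingers; the grasp point (between the pads) lies 19 mm behind it; y points along the fingers, z is the direction in which the jaws open and shut, and the axes are right-handed (so a half turn about y gives the same grasp; the last joint's range is limited). The gripper opens to 87 mm and grips with 3 to 60 N. Pads are 19 mm wide; open, the fingers measure 117 mm over their backs; the gripper's body (75 mm by 190 mm) begins 51 mm behind the grasp point.
Start: joints at [-58.522, 22.042, 0.453, 0, -68.411, -14.817], TCP at [0.179, -0.599, 0.223] pointing down, gripper open.
Joint ranges: [-179.83, 179.83], [-69.29, 118.12], [-61.27, 80.66], [-181.25, 117.63], [-171.15, -9.14], [-177.46, 177.46]. Speed limits (degrees/s): [159.86, 159.86, 180, 180, 180, 180].

## Interface

Orientations are given as [roll, pitch, yaw] about the fixed x, y, z axes, in that order (R = Rz(yaw) Ry(pitch) Rx(roll)).
In Python, from workcell import env gives the robot as it stands. The module is installed in compiled form; this text tells all that it offers. Calls block until the motion is done:
- env.goto(position, orientation): joint-space move of the TCP to a pose.
- env.move_straight(position, rotation=None, rate=0.15, force_limit=None): straight line of the TCP; rotation=None keeps the orientation; rate is the mean speed in m/s. With force_limit (N) it stops when the force on the tool has changed by that much, and returns True; else False.
- env.set_joints(angles): joint-space move.
- env.gripper_to(opening, grasp_force=None): opening from 0.0 (shut) to 1.0 (fully open); grasp_force is the grip in N (None keeps the last); returns when the fingers have stopped.
- env.dwell(seconds).
- env.inverse_kinematics(position, orientation): joint angles nearest the present ones, or None.
- env.read_state(): the state.
- env.grab_frame(name): name is "scene" or "top" or "wrist"; returns a dict with "image" (400x640x3 uint8, blue, green, red), "fx", "fy", "cx", "cy" (pixels), "position" and "orientation" of the camera in the world. Camera axes: x right, y up, looking along -z (the intrinsics and any distortion apply to the point x, -y, -z); pixel columns grow to the right and rows downward; lengths in m; the calibration is good to about 2 mm. A picture is of the moment at which its call begins. There is no depth.
A pose or a line that the arm cannot do raises env.Unreachable and nothing moves.
- env.close_job(): hands the job in, once; it reports no verdict.
Trained networks look in a picture, given as the dict that the camera call returned (one of the last four; its "shot" number tells which), for a name from the list of things; names that differ only in an ending like _2 or _b are one class to them, and where a whole thing is asked for, a point or a joint stands for the part that bears it (a point fixed in the world has none). Each returns a list of dicts, best first, with "score" (0 to 1); they miss things now and then, are a little off and sometimes report something else, mostly with a low value. They report only what shows in the picture. A call takes as long as a camera call. They do not tell look-alikes from the thing itself.
- env.search_frame(picture, thing): "xyz" ([x, y, z] in m, in world coordinates, good to about 4 mm: the middle of the surface that is visible of it).
- env.trace(picture, thing): "mask" (400x640 bool, what is visible of it).
The state is a dict: "clock": time; "joint_positions": joint angles; "qvel": joint speeds; "joint_torque": joint torques, N m; "position": TCP position; "tool_rot": TCP orientation; "force": force on the tool from outside, world axes, zero at the start; "wrist_torque": the same for the moment, N m; "opening": opening from 0.0 (shut) to 1.0 (fully open).
Only numpy, scipy, OpenCV 4.12 (cv2) and the standard library are available. Lean on these libraries where they do the work, as an engineer would, in place of code of your own. Each camera call takes 0.05 s, during which the arm holds its last target. There are 200 camera calls.

## Task

Take the stack of four radio modules apart from the top down, putting each one straight into the tray of its own shape and size (slim coupler, round filter, square amplifier, large power supply) before you take the next. Set each down gently, upright, inside the rim and flat on the tray's floor; never drop one or tip one over. Leave the mouse and the screwdriver where they lie.

Things in the scene. Friction and masses are not known exactly. Their poses are not given: they have to be found in the camera images.
- coupler: Directional coupler, top of the stack: slim plain aluminium bar, 22 mm along its x, 66 mm along its y, 28 mm high, a 4 mm brass stub at the middle of each short end (so 74 mm overall). About 0.1 kg. Lies across the filter at any angle. Origin: centre of its underside, z up.
- filter: Cavity filter, second from the top: upright round steel can, 42 mm in diameter, 36 mm high, two thin brass bands. About 0.2 kg. Stands on the amplifier. Origin: centre of its underside, z up.
- amplifier: Amplifier, third from the top: dark square block with shallow finned sides, 54 x 54 mm, 36 mm high. About 0.3 kg. Stands on the power supply, turned up to about 15 degrees against it. Origin: centre of its underside, z up.
- supply: Power supply, bottom of the stack: large oblong aluminium box, 64 mm along its x, 120 mm along its y, 42 mm high. About 0.6 kg. Stands on a flat beige carrier plate (100 x 150 mm, 6 mm thick) fixed to the bench. Origin: centre of its underside, z up.
- coupler_tray: Tray for the coupler: the narrow oblong one, 40 mm along its x by 84 mm along its y inside. Fixed to the bench; black rim and grey floor. Origin: centre of its underside; the floor is 3 mm above the bench, the rim 3 mm thick and 7 mm high (4 mm above the floor).
- filter_tray: Tray for the filter: the round one, 60 mm across inside. Fixed to the bench; black rim and grey floor. Origin: centre of its underside; the floor is 3 mm above the bench, the rim 3 mm thick and 7 mm high (4 mm above the floor).
- amplifier_tray: Tray for the amplifier: the square one, 72 x 72 mm inside. Fixed to the bench; black rim and grey floor. Origin: centre of its underside; the floor is 3 mm above the bench, the rim 3 mm thick and 7 mm high (4 mm above the floor).
- supply_tray: Tray for the power supply: the large oblong one, 82 mm along its x by 138 mm along its y inside. Fixed to the bench; black rim and grey floor. Origin: centre of its underside; the floor is 3 mm above the bench, the rim 3 mm thick and 7 mm high (4 mm above the floor).
- mouse: Bystander: a black computer mouse, about 100 x 60 x 32 mm, loose, to one side of the work. Origin: centre of its underside.
- screwdriver: Bystander: a screwdriver with an orange handle, 160 mm long, lying loose to one side of the work. Origin: a point under its length, near the middle.
Things that resemble listed ones, but are neither listed nor needed, are in the scene too. What is shaped like the filter_tray but red is not meant. Of the things shaped like the amplifier, the dark steel one is meant.

How it is judged (in metres and radians):
On the way, in this order (a step that is already met when the one before it is completed fails the run):
1. the coupler lies flat in its own tray, released (horizontal distance between coupler and coupler_tray below 0.014 m and z of coupler in the frame of coupler_tray between 0.001 and 0.005 m and angle between coupler's own z axis and vertical below 0.04 rad and contact force between coupler and the fingers below 0.05 N and linear speed of coupler below 0.02 m/s), for 0.2 s.
2. the filter lies flat in its own tray, released (horizontal distance between filter and filter_tray below 0.014 m and z of filter in the frame of filter_tray between 0.001 and 0.005 m and angle between filter's own z axis and vertical below 0.04 rad and contact force between filter and the fingers below 0.05 N and linear speed of filter below 0.02 m/s), for 0.2 s.
3. the amplifier lies flat in its own tray, released (horizontal distance between amplifier and amplifier_tray below 0.014 m and z of amplifier in the frame of amplifier_tray between 0.001 and 0.005 m and angle between amplifier's own z axis and vertical below 0.04 rad and contact force between amplifier and the fingers below 0.05 N and linear speed of amplifier below 0.02 m/s), for 0.2 s.
4. the supply lies flat in its own tray, released (horizontal distance between supply and supply_tray below 0.014 m and z of supply in the frame of supply_tray between 0.001 and 0.005 m and angle between supply's own z axis and vertical below 0.04 rad and contact force between supply and the fingers below 0.05 N and linear speed of supply below 0.02 m/s), for 0.2 s.
At the end, for the whole second after the job is handed in: All four modules are inside their own trays (centres within 14 mm of the tray's centre), upright within 0.04 rad and flat on the floor (underside within 2 mm of it), released and at rest (under 0.02 m/s) (all of step 1 and all of step 2 and all of step 3 and all of step 4); the robot touches nothing.
It fails at once if a module is tipped over (more than about 35 degrees) (angle between any of coupler, filter, amplifier, supply's own z axis and vertical above 0.6 rad).
It fails at once if a module is dropped (moves faster than 0.65 m/s out of the fingers, a fall of over 20 mm) ((linear speed of coupler above 0.65 m/s and contact force between coupler and the fingers below 0.05 N) or (linear speed of filter above 0.65 m/s and contact force between filter and the fingers below 0.05 N) or (linear speed of amplifier above 0.65 m/s and contact force between amplifier and the fingers below 0.05 N) or (linear speed of supply above 0.65 m/s and contact force between supply and the fingers below 0.05 N)).
It fails at once if a module is gripped (over 5 N) before the one above it is in its tray ((contact force between filter and the fingers above 5 N and horizontal distance between coupler and coupler_tray above 0.014 m) or (contact force between amplifier and the fingers above 5 N and horizontal distance between filter and filter_tray above 0.014 m) or (contact force between supply and the fingers above 5 N and horizontal distance between amplifier and amplifier_tray above 0.014 m)).
It fails at once if the mouse or the screwdriver is moved by more than 30 mm (distance of any of mouse, screwdriver from where it was at the start of the episode above 0.03 m).
It also fails if it takes over 115 s, if anything falls off the work surface, if the arm or the gripper's body presses on something with over 40 N, if the wrist force passes 120 N, or if a joint passes its speed limit or range.

## Working session

There is one attempt and no reset: what is moved stays moved. The work goes in short steps, each a Python script; the robot and the scene stay as the last script left them, time stands still between calls to the robot, and variables do not carry over. Pictures are saved under pics/ and viewed, about 12 in all and at most 16, crops included, and the job is handed in when it is done.

```bash
mkdir -p pics; python3 - <<'E'
from workcell import env
import cv2,numpy as np
for n in ("top","scene"):
    p=env.grab_frame(n); cv2.imwrite(f"pics/{n}0.png",p["image"])
    print(n,p["fx"],p["fy"],p["cx"],p["cy"],p["position"],p["orientation"],[k for k in p])
    if 1:
        for t in "coupler filter amplifier supply coupler_tray filter_tray amplifier_tray supply_tray mouse screwdriver".split():
            print(t,[(np.round(d["xyz"],3).tolist(),round(d["score"],2)) for d in env.search_frame(p,t)])
s=env.read_state();print(s["clock"],s["position"],s["tool_rot"])
E
```

```text
top 449.90713434720965 449.90713434720965 315.1527720060695 196.4587553496613 [ 0.39663834 -0.00359239  1.35848624] [  7.31907721  -0.40968314 -89.26015064] ['image', 'fx', 'fy', 'cx', 'cy', 'position', 'orientation', 'shot']
coupler [([0.604, -0.288, 0.15], 0.61)]
filter [([0.603, -0.258, 0.045], 0.49)]
amplifier [([0.76, -0.269, 0.035], 0.93), ([0.596, -0.266, 0.083], 0.63)]
supply [([0.604, -0.256, 0.044], 0.82), ([0.651, 0.016, -0.001], 0.67)]
coupler_tray [([0.46, 0.107, 0.006], 0.61)]
filter_tray [([0.46, -0.116, 0.005], 0.85), ([0.559, -0.088, 0.003], 0.84)]
amplifier_tray [([0.651, 0.018, -0.0], 0.97)]
supply_tray [([0.615, 0.285, 0.004], 0.58)]
mouse [([0.381, -0.362, 0.029], 0.63)]
screwdriver [([0.369, 0.364, 0.025], 0.78), ([0.65, 0.016, 0.0], 0.74)]
scene 393.05732337120395 393.05732337120395 316.4614220615786 195.1515419152137 [1.08397589 0.23615804 0.81058161] [ 38.62290604   0.20870152 113.19404067] ['image', 'fx', 'fy', 'cx', 'cy', 'position', 'orientation', 'shot']
coupler [([0.614, -0.283, 0.142], 0.84), ([0.626, -0.273, 0.102], 0.19)]
filter [([0.629, -0.274, 0.106], 0.61)]
amplifier [([0.63, -0.26, 0.077], 0.97), ([0.77, -0.259, 0.034], 0.68)]
supply [([0.633, -0.24, 0.046], 0.85)]
coupler_tray [([0.462, 0.11, 0.006], 0.88)]
filter_tray [([0.455, -0.109, 0.004], 0.67), ([0.555, -0.093, 0.002], 0.58)]
amplifier_tray [([0.659, 0.023, 0.003], 0.92)]
supply_tray [([0.615, 0.285, 0.0], 0.84), ([0.4, -0.347, 0.019], 0.41)]
mouse [([0.399, -0.349, 0.024], 0.7), ([0.614, -0.278, 0.143], 0.52)]
screwdriver [([0.383, 0.365, 0.021], 0.9)]
1.1 [ 0.17920156 -0.59871609  0.22254373] [-8.99973878e+01  6.16504039e-04  1.66618800e+01]
```

View images.

View pics/top0.png

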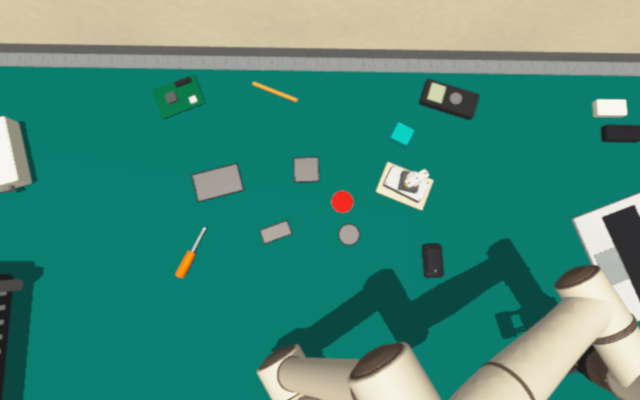

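View pics/scene0.png

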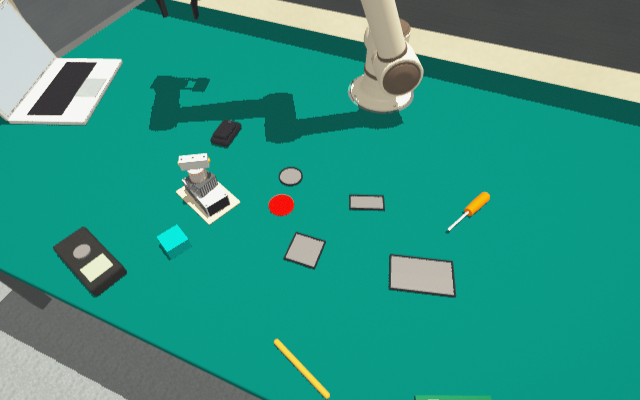

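```bash
cat > h.py <<'E'
from workcell import env
import cv2,numpy as np
from scipy.spatial.transform import Rotation as R
def ray(p,uv,z):
    uv=np.atleast_2d(uv).astype(float)
    d=np.c_[(uv[:,0]-p["cx"])/p["fx"],-(uv[:,1]-p["cy"])/p["fy"],-np.ones(len(uv))]
    d=R.from_euler("xyz",p["orientation"],degrees=True).apply(d)
    return p["position"]+d*((z-p["position"][2])/d[:,2])[:,None]
def rect(mask,p,z):
    "world minAreaRect of mask hull at height z: centre, (short,long), angle of LONG axis deg"
    m=(mask>0).astype(np.uint8)
    c=max(cv2.findContours(m,cv2.RETR_EXTERNAL,cv2.CHAIN_APPROX_NONE)[0],key=cv2.contourArea)[:,0]
    w=ray(p,c,z)[:,:2]
    (cx,cy),(a,b),t=cv2.minAreaRect((w*1000).astype(np.float32))
    if a>b: a,b=b,a
    else: t+=90
    return np.round([cx,cy,a,b,(t+90)%180-90],1)
def down(yaw): return [-90,0,yaw]
def yawnear(jaw,y,period=180):
    "tool yaw whose jaw axis is at world angle jaw, nearest to j6=0 at arm azimuth"
    return jaw-90
E
python3 - <<'E'
from h import *
def look(n,x,y,z=0.30):
    az=np.degrees(np.arctan2(y,x))
    env.goto([x,y,z],down(az+90)); env.dwell(0.3)
    p=env.grab_frame("wrist"); cv2.imwrite(f"pics/w_{n}.png",p["image"])
    print(n,np.round(p["position"],3),np.round(p["orientation"],1))
    return p
for n,x,y,k in (("supply_tray",.56,.26,1),("coupler_tray",.42,.09,1),("amplifier_tray",.6,.02,1),("filter_tray",.42,-.11,1),("stack",.55,-.24,0)):
    try: p=look(n,x,y,.30 if k else .36)
    except env.Unreachable as e: print(n,"unreach",e); continue
    for t in ([n] if k else ["coupler","supply"]):
        print(t,[(np.round(d["xyz"],3).tolist(),round(d["score"],2)) for d in env.search_frame(p,t)])
        for d in env.trace(p,t): print(round(d["score"],2),d["mask"].sum(),rect(d["mask"],p,.007 if k else .148 if t=="coupler" else .048)) if d["mask"].any() else 0
print(env.read_state()["clock"],env.read_state()["joint_positions"])
E
cd pics; python3 -c "
import cv2,numpy as np
f=[cv2.resize(cv2.imread('w_%s.png'%n),(400,250)) for n in ('supply_tray','coupler_tray','amplifier_tray','filter_tray')]
cv2.imwrite('trays.png',np.vstack([np.hstack(f[:2]),np.hstack(f[2:])]))"
```

```text
supply_tray [0.595 0.186 0.46 ] [ -17.2   -0.  -155. ]
supply_tray [([0.614, 0.289, -0.002], 0.68)]
0.98 7267 [611.7 287.   89.3 144.7 -73.7]
coupler_tray [0.438 0.011 0.46 ] [-1.710e+01 -1.000e-01 -1.678e+02]
coupler_tray [([0.466, 0.108, 0.003], 0.58), ([0.616, 0.264, -0.004], 0.32)]
0.83 2441 [462.7 106.4  49.9  91.9 -69.8]
amplifier_tray [ 0.603 -0.061  0.461] [-1.720e+01  1.000e-01 -1.779e+02]
amplifier_tray [([0.66, 0.016, 0.003], 0.85)]
0.94 3548 [655.5  16.9  78.5  79.    3.6]
filter_tray [ 0.401 -0.189  0.46 ] [-1.710e+01 -1.000e-01  1.655e+02]
filter_tray [([0.558, -0.095, 0.004], 0.78), ([0.588, -0.274, 0.078], 0.72), ([0.459, -0.114, 0.003], 0.56)]
0.78 1955 [ 458.8 -114.6   64.8   65.5   30.3]
0.69 1843 [556.6 -94.1  64.1  66.9  39.9]
stack [ 0.517 -0.314  0.521] [-17.2   0.  156.6]
coupler [([0.596, -0.293, 0.124], 0.27)]
0.96 1600 [ 605.8 -288.4   28.    72.   -57.7]
supply [([0.603, -0.304, 0.047], 0.98)]
0.71 2317 [ 608.7 -280.5   66.3  121.    63.9]
10.1 [-8.10974652e+00  1.62363825e+01  1.12914729e+01 -3.58283515e-03
 -8.50450106e+01 -1.54432915e+01]
```

View pics/trays.png

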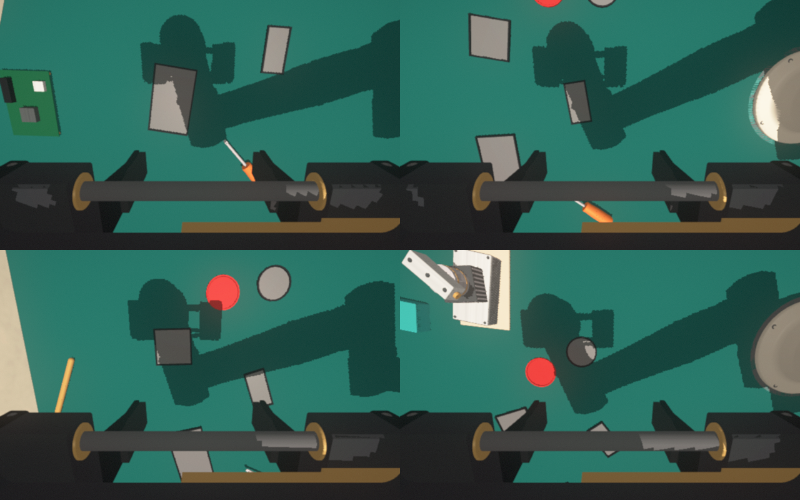

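View pics/w_stack.png

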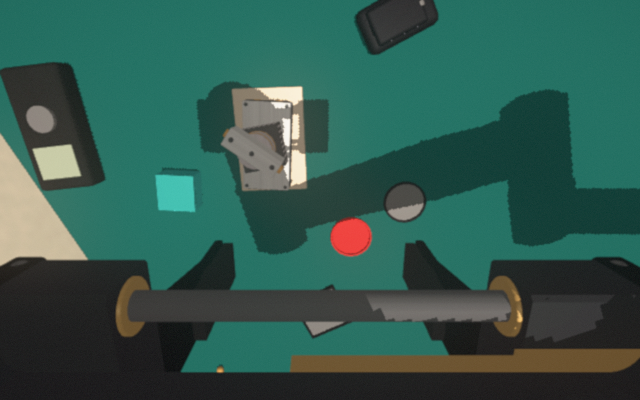

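```bash
python3 - <<'E'
from h import *
# refine trays from saved images by saturation/hue
K=dict(fx=0,fy=0,cx=0,cy=0)
az=np.degrees(np.arctan2(-.288,.606))
env.goto([.606,-.288,.27],down(az+90)); env.dwell(.3)
p=env.grab_frame("wrist"); cv2.imwrite("pics/c1.png",p["image"])
import pickle; pickle.dump(p,open("c1.pkl","wb"))
for t in ["coupler","filter","amplifier","supply"]:
    for d in env.trace(p,t): print(t,round(d["score"],2),rect(d["mask"],p,dict(coupler=.148,filter=.12,amplifier=.084,supply=.048)[t]))
for k in("fx","fy","cx","cy"): K[k]=p[k]
for n,pos,o,c in (("supply_tray",[.595,.186,.46],[-17.2,0,-155],(.612,.287)),("coupler_tray",[.438,.011,.46],[-17.1,-.1,-167.8],(.463,.107)),("amplifier_tray",[.603,-.061,.461],[-17.2,.1,-177.9],(.656,.017)),("filter_tray",[.401,-.189,.46],[-17.1,-.1,165.5],(.459,-.1145))):
    q=dict(K,position=np.array(pos),orientation=o)
    im=cv2.imread(f"pics/w_{n}.png"); s=cv2.cvtColor(im,cv2.COLOR_BGR2HSV)[...,1]
    m=(s<100).astype(np.uint8)
    vv,uu=np.mgrid[:400,:640]; w=ray(q,np.c_[uu.ravel(),vv.ravel()],.007)[:,:2].reshape(400,640,2)
    m&=(np.hypot(*(np.moveaxis(w,2,0)-np.array(c)[:,None,None]))<.1)
    m=cv2.morphologyEx(m,cv2.MORPH_OPEN,np.ones((3,3)))
    cc=max(cv2.findContours(m,cv2.RETR_EXTERNAL,cv2.CHAIN_APPROX_NONE)[0],key=cv2.contourArea)
    m2=cv2.drawContours(np.zeros_like(m),[cc],-1,1,-1)
    print(n,rect(m2,q,.007))
E
python3 -c "
import cv2
i=cv2.imread('pics/c1.png');cv2.imwrite('pics/c1c.png',cv2.resize(i[60:300,170:490],None,fx=2.5,fy=2.5))"
```

```text
coupler 0.88 [ 607.4 -290.    27.5   70.6  -57.9]
filter 0.74 [ 596.6 -299.6   10.6   31.5  -58.3]
amplifier 0.91 [ 597.  -300.4   35.7   67.1  -50.3]
amplifier 0.85 [ 733.9 -285.8   54.6   56.7   64.3]
supply 0.75 [ 598.3 -305.8   63.5   67.7   64.7]
supply_tray [611.7 287.8  87.6 143.2 -74.2]
coupler_tray [462.9 106.4  45.3  89.2 -69.1]
amplifier_tray [656.   17.7  76.9  77.    3.4]
filter_tray [ 459.2 -114.3   63.9   64.6  -14.5]
```

View pics/c1c.png

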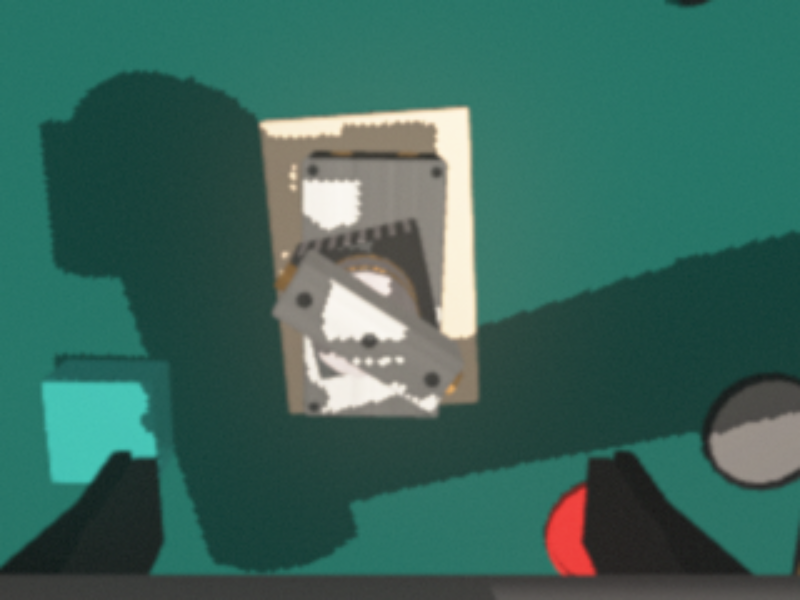

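```bash
python3 - <<'E'
from h import *
import pickle; p=pickle.load(open("c1.pkl","rb"))
c=lambda a:np.array(a)/2.5+[170,60]-.3
P=ray(p,c([(304,300),(369,340),(432,379),(315,248),(467,350),(273,315),(447,392)]),.148)[:,:2]
print(np.round(P,4)); d=P[2]-P[0]; print(np.degrees(np.arctan2(d[1],d[0])),P[:3].mean(0))
print("supply screws",ray(p,c([(312,170),(437,172),(314,406)]),.048))
E
```

```text
[[ 0.6222 -0.3093]
 [ 0.6085 -0.2873]
 [ 0.5948 -0.2654]
 [ 0.611  -0.3235]
 [ 0.5797 -0.2699]
 [ 0.634  -0.3091]
 [ 0.592  -0.2589]]
122.00951662099578 [ 0.60848341 -0.28734745]
supply screws [[ 0.61102853 -0.34136802  0.048     ]
 [ 0.56231889 -0.31743424  0.048     ]
 [ 0.65884627 -0.24317114  0.048     ]]
```

```bash
cat >> h.py <<'E'
def st(): s=env.read_state(); return round(s["clock"],1),np.round(s["position"],4),round(s["opening"],3),np.round(s["force"],1)
def pick(x,y,yaw,bottom,rel,grip,hi=.22):
    env.goto([x,y,hi],down(yaw)); env.move_straight([x,y,bottom+rel+.03],rate=.15)
    print("contact",env.move_straight([x,y,bottom+rel],rate=.05,force_limit=8)); 
    env.gripper_to(0.0,grasp_force=grip); print("grip",st())
    env.move_straight([x,y,bottom+rel+.02],rate=.04); env.dwell(.2); print("lift",st())
    env.move_straight([x,y,hi],rate=.15); print("up",st())
def place(x,y,yaw,rel,hi=.2):
    env.goto([x,y,hi],down(yaw)); env.move_straight([x,y,.003+rel+.012],rate=.12); env.dwell(.3); print("over",st())
    print("contact",env.move_straight([x,y,.003+rel-.0015],rate=.015,force_limit=3),st())
    env.gripper_to(1.0); env.dwell(.4); print("rel",st())
    env.move_straight([x,y,hi],rate=.12); print("clear",st())
E
python3 - <<'E'
from h import *
pick(.6083,-.2878,122,.120,.008,20)
p=env.grab_frame("wrist"); cv2.imwrite("pics/held1.png",p["image"])
for d in env.trace(p,"coupler"): print(d["score"],rect(d["mask"],p,st()[1][2]-.008+.028))
E
```

```text
contact False
grip (14.5, array([ 0.6084, -0.2878,  0.128 ]), 0.253, array([0.7, 0.7, 0.6]))
lift (15.4, array([ 0.6081, -0.2877,  0.1476]), 0.251, array([-0.1, -0.3, -0.2]))
up (16.0, array([ 0.6077, -0.2874,  0.219 ]), 0.253, array([ 0.6,  0.1, -1.4]))
0.62 [ 633.4 -323.    27.    27.5   76.1]
```

View pics/held1.png

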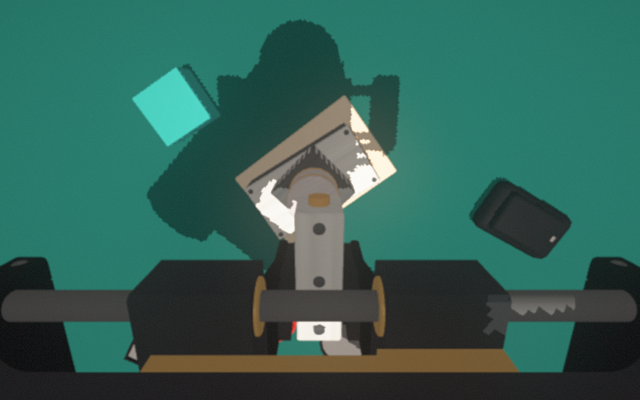

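```bash
python3 - <<'E'
from h import *
p=env.grab_frame("wrist"); print(ray(p,[(319,229),(319,282),(319,329)],.239),st())
place(.4629,.1065,110.7,.008)
p=env.grab_frame("wrist"); cv2.imwrite("pics/pl1.png",p["image"])
E
python3 - <<'E'
from h import *
env.move_straight([.4629,.1065,.26],rate=.2)
# move aside so the coupler is inside view
p=env.grab_frame("wrist"); im=p["image"]
for d in env.trace(p,"coupler"): print(d["score"],rect(d["mask"],p,.031))
cv2.imwrite("pics/pl1b.png",im[60:300,170:490].repeat(2,0).repeat(2,1)); print(st())
E
```

```text
[[ 0.62155067 -0.30994781  0.239     ]
 [ 0.60790147 -0.28819035  0.239     ]
 [ 0.59457423 -0.2669461   0.239     ]] (16.2, array([ 0.6075, -0.2875,  0.2181]), 0.253, array([-0.1,  0.1, -1.2]))
over (19.6, array([0.463 , 0.1066, 0.0233]), 0.254, array([ 0.2, -0.1,  0.2]))
contact True (20.4, array([0.4628, 0.1064, 0.0109]), 0.249, array([-0.2, -0.1,  4. ]))
rel (22.0, array([0.4621, 0.1061, 0.0103]), 0.998, array([-0.5,  0.3,  0.1]))
clear (23.8, array([0.4625, 0.1063, 0.1993]), 0.998, array([-0.2,  0.4, -0.5]))
0.6 [463.6 103.9  22.1  71.4 -69.3]
(24.4, array([0.4622, 0.1062, 0.2589]), 1.0, array([ 0.1,  0.3, -0.1]))
```

View pics/pl1b.png

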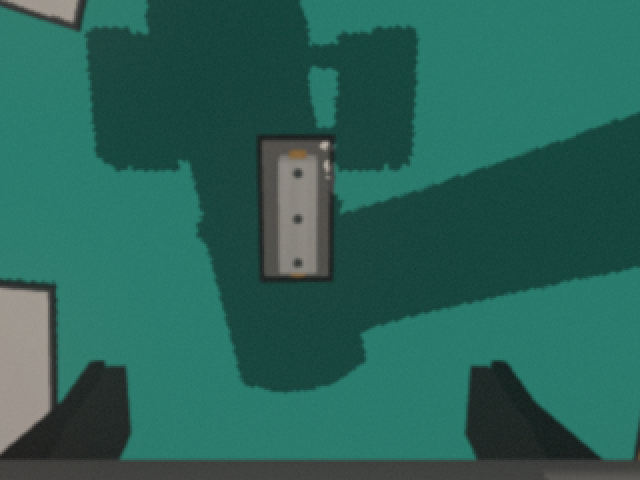

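```bash
python3 - <<'E'
from h import *
import pickle
env.goto([.606,-.288,.25],down(65)); env.dwell(.3)
p=env.grab_frame("wrist"); pickle.dump(p,open("c2.pkl","wb"))
for t,z in (("filter",.12),("amplifier",.084),("supply",.048)):
    print(t,[(np.round(d["xyz"],3),round(d["score"],2)) for d in env.search_frame(p,t)])
    for d in env.trace(p,t): print(t,round(d["score"],2),rect(d["mask"],p,z))
cv2.imwrite("pics/c2c.png",cv2.resize(p["image"][80:280,220:420],(600,600),interpolation=cv2.INTER_CUBIC)); print(st())
E
```

```text
filter [(array([ 0.607, -0.292,  0.123]), 0.98)]
filter 0.75 [ 610.2 -289.4   40.1   45.8   65.2]
amplifier [(array([ 0.765, -0.282,  0.036]), 0.72), (array([ 0.599, -0.307,  0.082]), 0.71)]
amplifier 0.59 [ 610.3 -287.    54.2   59.5   76.7]
supply [(array([ 0.608, -0.315,  0.049]), 0.67)]
supply 0.9 [ 598.5 -306.9   64.5   71.    63.6]
(26.6, array([ 0.606, -0.288,  0.25 ]), 0.997, array([-0.6, -0.4,  0.1]))
```

View pics/c2c.png

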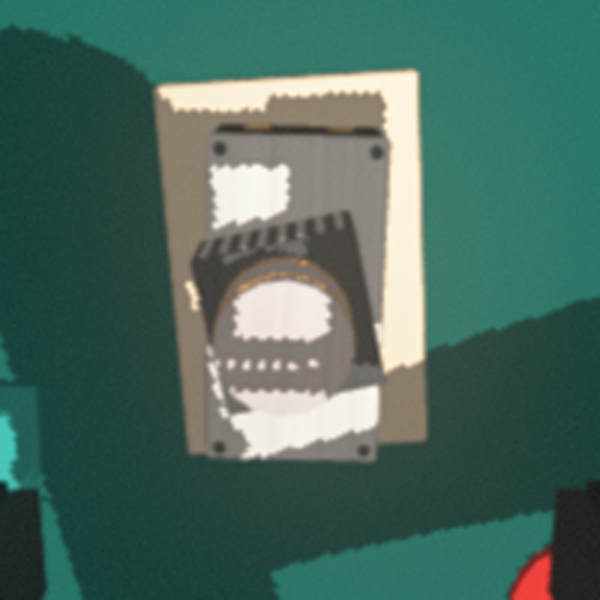

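```bash
cat > c2.py <<'E'
from h import *
import pickle; p=pickle.load(open("c2.pkl","rb"))
c=lambda a:np.array(a)/3+[220,80]-.3
f=ray(p,c([(284,345),(213,345),(355,345),(284,416)]),.12)[:,:2]; print(f,np.linalg.norm(f[1:]-f[0],axis=1))
A=ray(p,c([(350,212),(385,380),(195,250)]),.084)[:,:2]; print(A)
for a,b in((0,1),(2,0)): d=A[b]-A[a];print(np.linalg.norm(d),np.degrees(np.arctan2(*d[::-1])))
S=ray(p,c([(219,149),(376,153),(219,447),(363,451)]),.048)[:,:2];print(S,S.mean(0))
for a,b in((0,1),(0,2),(1,3),(2,3)): d=S[b]-S[a];print(np.linalg.norm(d),np.degrees(np.arctan2(*d[::-1])))
E
python3 c2.py
```

```text
[[ 0.61085439 -0.28708466]
 [ 0.6295045  -0.29571137]
 [ 0.59220499 -0.27845828]
 [ 0.62009149 -0.26730785]] [0.02054864 0.02054786 0.02182765]
[[ 0.57854253 -0.30847056]
 [ 0.59055802 -0.25313666]
 [ 0.62794711 -0.31806219]]
0.056623418785623776 77.74868897886408
0.05032704882782866 169.0130153240965
[[ 0.61106856 -0.3411209 ]
 [ 0.56295387 -0.31738045]
 [ 0.65905336 -0.24311102]
 [ 0.61105026 -0.21914768]] [ 0.61103151 -0.28019001]
0.053652888010033185 153.73763101900738
0.10912596625060941 63.91402387535219
0.10937522210005779 63.912862098183
0.053652016627861426 153.47144005918508
```

```bash
python3 - <<'E'
from h import *
import pickle
pick(.6107,-.2874,65,.084,.008,25,hi=.2)
place(.4590,-.1144,76,.008,hi=.2)
env.move_straight([.4590,-.1144,.25],rate=.2)
p=env.grab_frame("wrist")
for d in env.trace(p,"filter"): print(round(d["score"],2),rect(d["mask"],p,.039))
a=p["image"][80:280,220:420].copy()
env.goto([.606,-.288,.22],down(65)); env.dwell(.3)
p=env.grab_frame("wrist"); pickle.dump(p,open("c3.pkl","wb"))
for d in env.trace(p,"amplifier"): print(round(d["score"],2),rect(d["mask"],p,.084))
b=p["image"][80:280,220:420]
cv2.imwrite("pics/c3.png",cv2.resize(np.hstack([a,b]),(800,400),interpolation=cv2.INTER_CUBIC)); print(st())
E
```

```text
contact False
grip (29.1, array([ 0.6107, -0.2874,  0.092 ]), 0.475, array([ 0.1,  0.3, -1.1]))
lift (30.0, array([ 0.6105, -0.2873,  0.1116]), 0.478, array([-0.4, -0.1, -2. ]))
up (30.7, array([ 0.61  , -0.287 ,  0.1988]), 0.474, array([ 0.3, -0.9, -3.3]))
over (33.6, array([ 0.4591, -0.1144,  0.0233]), 0.475, array([-0.2, -0.4, -2. ]))
contact True (34.3, array([ 0.4588, -0.1144,  0.0109]), 0.473, array([-0.,  0.,  4.]))
rel (35.7, array([ 0.4578, -0.1144,  0.0103]), 0.995, array([ 0.1, -0.2,  0.7]))
clear (37.5, array([ 0.4586, -0.1144,  0.1993]), 1.003, array([ 0.1, -0.9,  0. ]))
0.87 [ 458.9 -115.    38.2   45.5   75.2]
0.94 [ 610.4 -286.8   54.1   59.4   77.3]
0.67 [ 730.  -287.7   56.2   56.5   65.2]
(39.3, array([ 0.606 , -0.2874,  0.2208]), 1.0, array([ 0.1,  0.4, -0.3]))
```

View pics/c3.png

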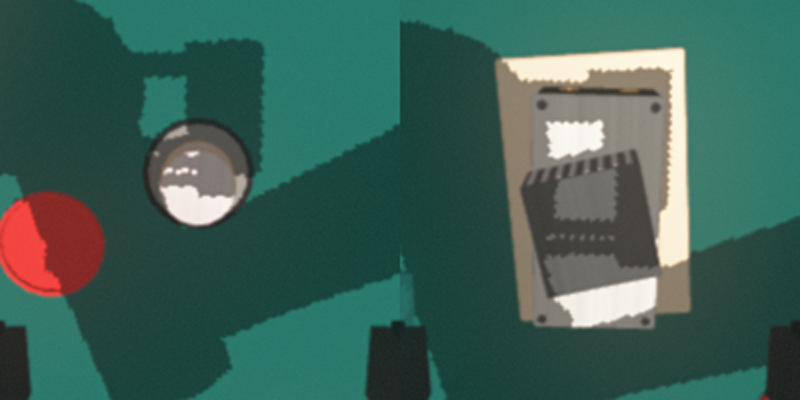

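```bash
python3 - <<'E'
from h import *
import pickle; p=pickle.load(open("c3.pkl","rb"))
c=lambda a:(np.array(a)-[400,0])/2+[220,80]-.25
A=ray(p,c([(526,187),(640,163),(661,272),(549,297)]),.084)[:,:2]; print(A.mean(0))
for i in range(4): d=A[(i+1)%4]-A[i];print(np.linalg.norm(d),np.degrees(np.arctan2(*d[::-1]))%90)
E
```

```text
[ 0.60999062 -0.28383723]
0.05064279135565016 77.24520168832524
0.0509208566671023 76.95636260203733
0.0523797290016 78.59567577773188
0.052192233280314665 75.07206897872257
```

```bash
python3 - <<'E'
from h import *
import pickle
pick(.610,-.284,77.2,.048,.008,30,hi=.19)
place(.6560,.0174,93.5,.008,hi=.19)
env.move_straight([.6560,.0174,.25],rate=.2)
p=env.grab_frame("wrist")
for d in env.trace(p,"amplifier"): print(round(d["score"],2),rect(d["mask"],p,.039))
a=p["image"][80:280,220:420].copy()
env.goto([.606,-.288,.22],down(65)); env.dwell(.3)
p=env.grab_frame("wrist"); pickle.dump(p,open("c4.pkl","wb"))
for d in env.trace(p,"supply"): print(round(d["score"],2),rect(d["mask"],p,.048))
b=p["image"][80:280,220:420]
cv2.imwrite("pics/c4.png",cv2.resize(np.hstack([a,b]),(800,400),interpolation=cv2.INTER_CUBIC)); print(st())
E
```

```text
contact False
grip (41.8, array([ 0.6102, -0.2841,  0.0561]), 0.622, array([ 0.5,  0.6, -0.3]))
lift (42.7, array([ 0.6098, -0.2839,  0.0756]), 0.621, array([ 0.1,  0.2, -3.1]))
up (43.6, array([ 0.6092, -0.2836,  0.1886]), 0.62, array([-0.7, -0.8, -4.1]))
over (46.6, array([0.6562, 0.0175, 0.0234]), 0.616, array([ 0.2, -0.8, -2.8]))
contact True (47.4, array([0.6558, 0.0174, 0.0111]), 0.621, array([-0.9,  0.1,  5.1]))
rel (48.6, array([0.6541, 0.0171, 0.0093]), 0.999, array([-0.1, -0. , -0.4]))
clear (50.3, array([0.6555, 0.0173, 0.189 ]), 0.998, array([ 0.1, -0.2, -0.5]))
0.91 [656.   15.4  52.9  57.5 -86.5]
0.58 [ 610.2 -282.6   63.7  122.    63.8]
(52.4, array([ 0.6063, -0.2874,  0.2201]), 1.0, array([ 0.7,  0.1, -0.7]))
```

View pics/c4.png

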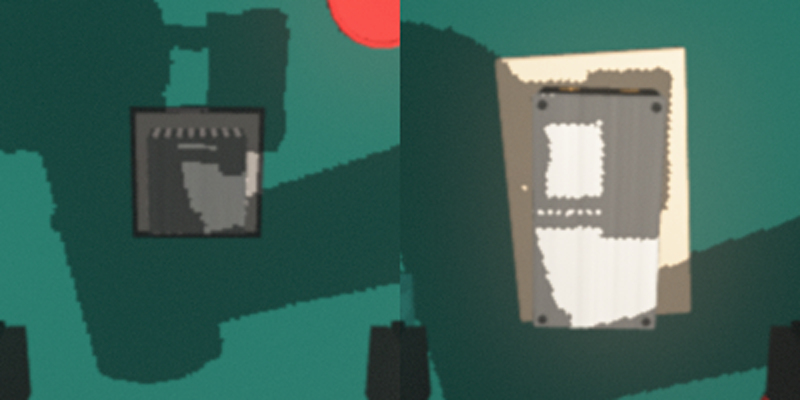

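```bash
python3 - <<'E'
from h import *
p=__import__("pickle").load(open("c4.pkl","rb"))
c=lambda a:(np.array(a)-[400,0])/2+[220,80]-.25
S=ray(p,c([(542,104),(656,107),(542,319),(645,321)]),.048)[:,:2];x,y=S.mean(0);print(x,y)
assert np.hypot(x-.611,y+.2805)<.004
pick(x,y,63.8,.006,.010,50,hi=.15)
place(.6117,.2875,105.9,.010,hi=.15)
env.move_straight([.6117,.2875,.3],rate=.2)
p=env.grab_frame("wrist")
for d in env.trace(p,"supply"): print(round(d["score"],2),rect(d["mask"],p,.045))
cv2.imwrite("pics/c5.png",p["image"])
env.goto([.45,0,.45],down(90)); p=env.grab_frame("top"); cv2.imwrite("pics/end.png",p["image"][120:320,150:470].repeat(2,0).repeat(2,1)); print(st())
E
```

```text
0.6108634661683489 -0.2805026809118413
contact False
grip (54.9, array([ 0.6107, -0.2804,  0.0162]), 0.729, array([-0.5,  1.4,  1.2]))
lift (55.8, array([ 0.6106, -0.2804,  0.0356]), 0.735, array([ 0.7, -0.2, -4.9]))
up (56.7, array([ 0.6099, -0.2801,  0.1486]), 0.728, array([-0.1, -0. , -5.7]))
over (60.2, array([0.6119, 0.2876, 0.0256]), 0.728, array([ 0.3,  0.2, -4.1]))
contact True (60.9, array([0.6115, 0.2874, 0.0132]), 0.732, array([-0.9, -0.1,  6. ]))
rel (62.1, array([0.6095, 0.2862, 0.0105]), 1.0, array([ 0.1, -0.2, -0.1]))
clear (63.4, array([0.6112, 0.2872, 0.1489]), 0.999, array([-0.6,  0.4, -0.5]))
0.6 [611.7 286.2  64.6 120.5 -74.3]
(65.8, array([0.4506, 0.0008, 0.4487]), 1.002, array([ 0.1,  0.2, -0.2]))
```

View pics/c5.png

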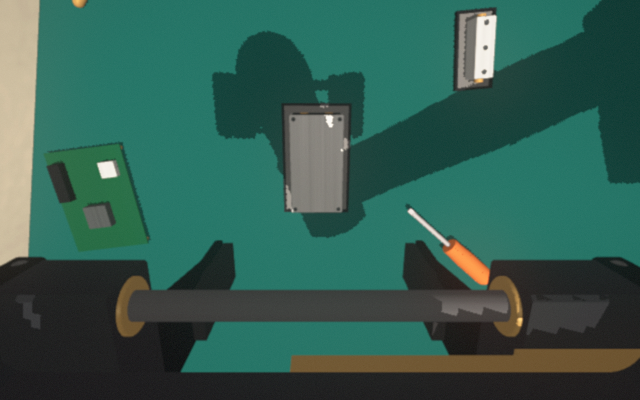

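View pics/end.png

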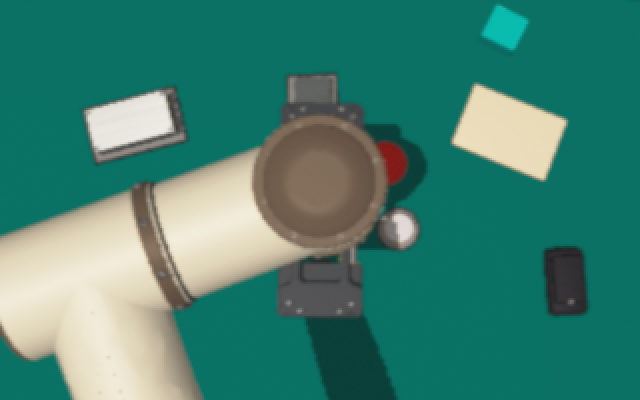

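```bash
python3 - <<'E'
from workcell import env
env.dwell(.5); print(env.close_job(),env.read_state()["clock"])
E
```

```text
the job is handed in; nothing more can be done
the job is handed in; nothing more can be done
```

I took the stack apart from the top down and put all four modules in their own trays in order: coupler, filter, amplifier, supply. I handed the job in at about 66 s of the 115 s allowed; it reports no verdict.

- **Set-down:** each module touched down within 0.3 mm of the height expected for lying flat on the tray floor, and was then released.
- **Centring:** wrist pictures after each release put every module within about 3 mm of its tray's centre. I used the grey round tray, not the red one, and left the teal cube alone.
- **Tilt:** I did not measure it separately; the set-down heights and the pictures are my evidence that the modules sit flat.
- **Bystanders:** the mouse and the screwdriver look undisturbed in the last pictures, but I did not measure their positions again. The arm ended raised and clear of everything.
- **Last picture:** in the final top view the arm hid the coupler and part of the amplifier. The coupler also shows in its tray in the wrist picture taken after the supply was placed; the amplifier was last seen whole just after it was placed.
- **Failed or disagreeing:** no check failed. The network's outline of the coupler while it was held came out wrong (27 x 27 mm), so I used its screw heads to check the grip instead.

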